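# Hold a hinge leaf in line for its pin

## Robot

A 6-joint arm with a two-finger parallel gripper is mounted at the origin on the work surface. World frame = base frame: x ahead of the robot, y to its left, z up, the work surface at z = 0. Lengths are in m, angles in rad, forces in N, time in s.
With the tool pointing down it reaches from about 0.25 to 0.725 m from the base axis. Payload 9.7 kg.
Tool frame: the origin (TCP) lies midway between the tips of the shut fingers; the grasp point (between the pads) lies 19 mm behind it; z points along the fingers, y is the direction in which the jaws open and shut (so a half turn about z gives the same grasp; the last joint's range is limited). The gripper opens to 85 mm and grips with 20 to 120 N. Pads are 22 mm wide; open, the fingers measure 114 mm over their backs; the gripper's body (76 mm by 85 mm) begins 54 mm behind the grasp point. The pads swing forward as they close: fully open they stand 13 mm farther back than shut.
Start: joints at [1.304, 0.087, 0.176, 1.66, 0, 1.571], TCP at [0.145, 0.531, 0.231] pointing down, gripper open.
Joint ranges: [-3.13, 3.13], [-0.85, 1.81], [-1.15, 1.24], [-2.2, 2.28], [-1.44, 1.52], [-3.14, 3.14]. Speed limits (rad/s): [2.22, 2.22, 2.57, 3.14, 3.14, 3.14].

## Interface

Orientations are given as a rotation vector (axis times angle).
In Python, from workcell import bot, cams, order gives the robot as it stands.
- The arm moves only by the tool drive_tool, never from a script. Its argument "steps" is a list of rows, each a list of 7 numbers: the shift along the tool's x, y, z as a fraction of full scale, then the turn, a rotation vector about the tool's x, y, z as a fraction of full scale, then the closure, from 0 (fully open) to 1 (shut). A call has exactly 10 rows; each row is the pose to reach, as a shift and turn from the pose commanded when the call began, along the tool's axes at that moment, turning the shorter way round; what a row does not reach only later rows make up. Full scale, the value 1, is 500 mm for a shift and 360 degrees for a turn. A row lasts 1/12 s, in which the tool goes at most 41.7 mm and 7.16 degrees, less where a joint would pass 70% of its speed; a pose out of reach is approached as far as the arm can. A call with a number of a shift or a turn outside -1 to 1 is refused whole. A call with a gripper value outside its range is refused whole. The fingers move at their own pace and stop on an object; the grip force is fixed at half the most. Time passes only in rows, so rows that repeat a pose let the fingers close, or fill a call up. It gives the time, the measured TCP pose, the force and the opening at its end, in the units of the state.
- bot.read_state(): the state, without advancing time (a new reading comes with each control period).
- cams.snapshot(name): name is "scene" or "top" or "wrist"; returns a dict with "image" (384x512x3 uint8, red, green, blue), "fx", "fy", "cx", "cy" (pixels), "xyz" and "orientation" of the camera in the world; the wrist camera has in their place "tool_from_camera" (4x4, takes a point from camera to tool coordinates, whose origin is the TCP and whose axes are the flange's). Camera axes: x right, y down, z forward; pixel columns grow to the right and rows downward; lengths in m; the calibration is good to about 2 mm. A picture is of the moment at which its call begins: read the wrist's pose just before it. There is no depth.
- order.close_job(): hands the job in, once; it reports no verdict.
The state is a dict: "time_s": time; "joints": joint angles; "qvel": joint speeds; "effort": joint torques, N m; "tool_pos": TCP position; "eef_rot": TCP orientation; "contact_force": force on the tool from outside, world axes, zero at the start; "wrist_torque": the same for the moment, N m; "grip_width": finger opening in m.
Only numpy, scipy, OpenCV 4.12 (cv2) and the standard library are available. Lean on these libraries where they do the work, as an engineer would, in place of code of your own. Each camera call takes 0.05 s, during which the arm holds its last target.

## Task

We are hanging the folding arm of the saddler's bench on its hinge. First lay the T-handled pin in the two notched posts beside the block, tip towards the hinge, and let go of it; then pick up the loose hinge leaf by its wooden arm, bring its knuckle down between the two knuckles on the block so that all three holes line up for the pin, and finish while holding it there, still and in the air, carried by the gripper alone and not leaning on the block. Leave the other things on the bench where they are.

Things in the scene. Friction and masses are not known exactly. Their poses are not given: they have to be found in the camera images.
- jamb: Fixed beech block 70 x 120 mm, 105 high with its foot, carrying the fixed hinge leaf and the pin rest. Origin on the bench under the hinge axis, mid-hinge; y along the axis to the pin rest, x from the axis to the block (which begins at x = 23 mm), so the loose leaf's arm belongs on the -x side. Two steel knuckles, diameter 30, hole 17, at y = 17 to 43 and -43 to -17 mm. Place and yaw vary.
- jamb_eye (a point): Centre of the hinge axis, in the middle of the 34 mm gap between the fixed knuckles (open above, below and to -x), 110 mm above the bench; axes as the jamb's.
- rest_mid (a point): Where pin_mid of the laid pin belongs: on the hinge axis, 112 mm along jamb y, 110 mm above the bench; axes as the jamb's. The rest: two posts 10 mm thick at jamb y = 80 and 140, each with a 90 degree V notch (34 mm wide, its top 8 mm above the axis) that centres the pin on the axis. Free between the posts: 50 mm, down to 15 mm above the bench. Tip to jamb -y.
- pin: Loose steel T-handled hinge pin, 0.13 kg (varies), lying flat on the bench: shank diameter 12, 116 mm from T bar axis to tip; T bar diameter 12, 50 mm long. Origin on its underside below pin_mid; x along the shank to the tip, y along the T bar.
- pin_mid (a point): Point on the shank's axis near its centre of mass, 6 mm above the pin's origin, 62 mm from the tip and 54 mm from the T bar's axis; the place to grip.
- pin_tip (a point): The pin's plain end, on its axis.
- leaf: Loose hinge leaf, about 0.2 kg, flat on the bench: beech arm 86 (x) x 46 (y) x 30 mm high with a steel strap on top; one steel knuckle (diameter 30, hole 17, 28 mm wide) on its +x end. Origin on the underside below the place to grip across the 46 mm: arm from x = -58 to +28, knuckle axis at x = 50, 15 mm up.
- leaf_eye (a point): Centre of the loose leaf's knuckle hole, at (50, 0, 15) mm in the leaf's frame; the hole runs along the leaf's y.
- offcut: Bystander: plain beech block 85 x 46 x 30 mm without a knuckle. Origin under its centre.
- jar: Bystander: amber glass jar with steel cap, diameter 60, 85 mm tall. Origin under its centre.
- ring: Bystander: flat brass ring, diameter 40, 8 mm thick. Origin under its centre.
- burnisher: Bystander: small dark turned wooden burnisher, diameter 40, 45 mm tall. Origin under its centre.
- weight: Bystander: brass weight with a knob, diameter 52, 58 mm tall. Origin under its centre.
- mallet: Bystander: hammer with wooden handle lying on the bench; x along the handle to the head.
- turnscrew: Bystander: screwdriver with dark wooden handle lying on the bench; x along it to the tip.
Things that resemble listed ones, but are neither listed nor needed, are in the scene too. Leave any black look-alike of the pin alone.

How it is judged:
By the outcome, as a careful person would: the job done as asked, in the order asked, and still so for the second after the job is handed in, while the arm keeps its last pose, push and grip.
It also fails if it takes over 72 s, if anything falls off the work surface, if the arm or the gripper's body presses on something with over 40 N, if the wrist force passes 120 N, or if a joint passes its speed limit or range.

## Working session

There is one attempt and no reset: what is moved stays moved. The work goes in short steps, Python scripts to look and compute and a tool call to move; the robot and the scene stay as the last step left them, time stands still between calls to the robot, and variables do not carry over. Pictures are saved under pics/ and viewed, and the job is handed in when it is done.

Besides the shell and the picture viewer there is one more tool, called as a command line: name --pt "numbers of a row" for each row, then --argument value for the rest. drive_tool: Moves the arm, as the interface text tells. Shift numbers are shares of 500 mm and turn numbers shares of 360 degrees, none past 1 either way. Its arguments: {"type":"object","properties":{"steps":{"type":"array"}},"required":["steps"]}

```bash
ls; mkdir -p pics; cat > h.py <<'E'
import numpy as np, cv2, json, sys
from workcell import bot,cams,order
from scipy.spatial.transform import Rotation as R
def snap(n,f):
    st=bot.read_state(); s=cams.snapshot(n); cv2.imwrite('pics/'+f+'.png',s['image'][:,:,::-1])
    s=dict(s)
    if n=='wrist':
        T=np.eye(4);T[:3,:3]=R.from_rotvec(st['eef_rot']).as_matrix();T[:3,3]=st['tool_pos']
        C=T@np.array(s['tool_from_camera'])
    else:
        C=np.eye(4);C[:3,3]=s['xyz'];o=np.array(s['orientation'])
        C[:3,:3]=R.from_rotvec(o).as_matrix() if o.shape==(3,) else (o if o.shape==(3,3) else R.from_quat(o).as_matrix())
    np.savez('pics/'+f+'.npz',C=C,k=[s['fx'],s['fy'],s['cx'],s['cy']])
    return s
def load(f):
    d=np.load('pics/'+f+'.npz');return d['C'],d['k']
def ray(f,u,v):
    C,k=load(f);return C[:3,3],C[:3,:3]@np.array([(u-k[2])/k[0],(v-k[3])/k[1],1])
def onz(f,u,v,z):
    o,d=ray(f,u,v);return o+d*(z-o[2])/d[2]
def proj(f,p):
    C,k=load(f);q=C[:3,:3].T@(np.array(p)-C[:3,3]);return np.array([k[0]*q[0]/q[2]+k[2],k[1]*q[1]/q[2]+k[3]])
E
python3 - <<'E'
from h import *
print(bot.read_state())
for n in('scene','top','wrist'):
    s=snap(n,n+'0');print({k:v for k,v in s.items() if k!='image'}); print(load(n+'0')[0])
E
```

```text
pics
{'time_s': 0.0, 'joints': array([ 1.30401156e+00,  8.74722979e-02,  1.75145500e-01,  1.65978004e+00,
       -1.37001618e-05,  1.57079392e+00]), 'qvel': array([ 5.04092347e-04,  3.09862296e-04,  1.18805055e-03, -6.18610362e-05,
        8.27989172e-04,  3.82573583e-04]), 'effort': array([ 1.32431713e-03, -5.20384920e+01,  4.64807296e+01,  1.61615212e-02,
       -7.96650255e-06,  2.49581412e-06]), 'tool_pos': array([0.14494407, 0.53033364, 0.23058217]), 'eef_rot': array([-4.17797638e-01, -3.11352462e+00,  2.04301350e-03]), 'contact_force': array([-0.58133801,  0.37736184,  0.27509211]), 'wrist_torque': array([ 0.02718122, -0.03083954,  0.01842516]), 'grip_width': 0.08518677861334775}
{'fx': 449.35953045391943, 'fy': 449.35953045391943, 'cx': 258.4806374218164, 'cy': 196.43298172894754, 'xyz': array([ 1.37560996, -0.1447423 ,  1.26854909]), 'orientation': array([-1.90015863, -1.74871338,  0.59292477])}
[[ 0.08625265  0.78478607 -0.61373553  1.37560996]
 [ 0.9962245  -0.06184299  0.0609277  -0.1447423 ]
 [ 0.00985997 -0.61667355 -0.78715723  1.26854909]
 [ 0.          0.          0. 
[... 481 characters left out ...]
277.0384085811024, 'cx': 252.4200178248509, 'cy': 190.91461295347514, 'tool_from_camera': array([[ 3.27330567e-04, -9.65260628e-01, -2.61288755e-01,
         6.74908721e-02],
       [ 9.99999914e-01,  2.49164940e-04,  3.32281551e-04,
         6.13727564e-04],
       [-2.55634301e-04, -2.61288842e-01,  9.65260626e-01,
        -1.42767899e-01],
       [ 0.00000000e+00,  0.00000000e+00,  0.00000000e+00,
         1.00000000e+00]])}
[[ 2.63317283e-01  9.31254650e-01  2.51850721e-01  8.00564755e-02]
 [ 9.64708815e-01 -2.53927459e-01 -6.96975446e-02  5.48888102e-01]
 [-9.54348863e-04  2.61315179e-01 -9.65253058e-01  3.73419702e-01]
 [ 0.00000000e+00  0.00000000e+00  0.00000000e+00  1.00000000e+00]]
```

View pics/scene0.png

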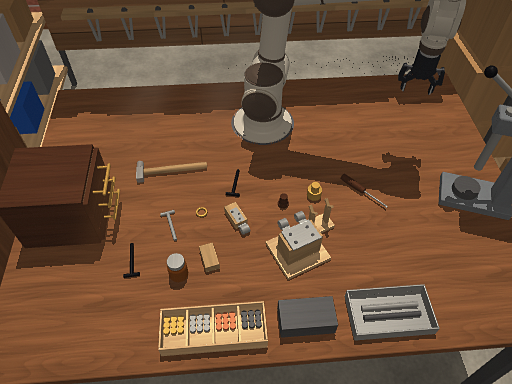

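View pics/top0.png

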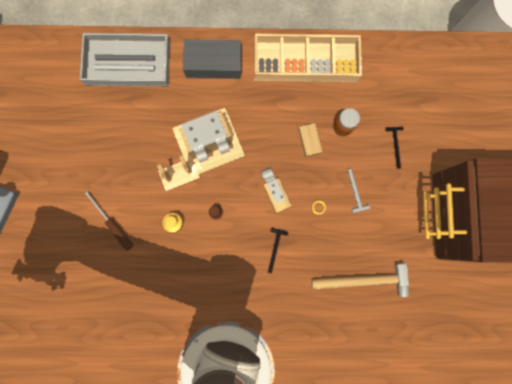

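View pics/wrist0.png

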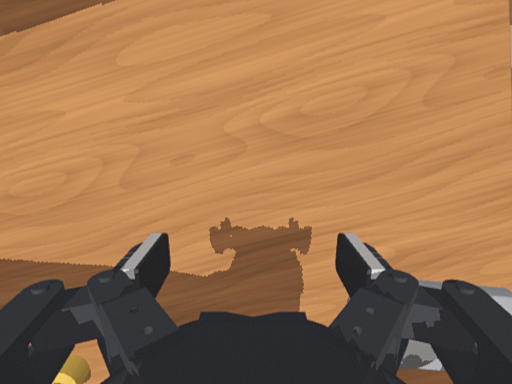

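The top view shows the steel pin with its tip at about (350,170) and T bar at (362,209). The leaf is near (276,190) with its knuckle at the upper end, and the jamb is near (210,140) with the rest at (178,172). The black T shapes are the look-alikes. I'll zoom in next.

```bash
python3 - <<'E'
import cv2
a=cv2.imread('pics/top0.png')
c=lambda n,x,y,w,h,s:cv2.imwrite('pics/'+n+'.png',cv2.resize(a[y:y+h,x:x+w],None,fx=s,fy=s,interpolation=cv2.INTER_CUBIC))
c('z_jamb',150,100,100,95,6); c('z_pin',255,155,130,70,6)
E
```

```text
(no output)
```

View pics/z_jamb.png

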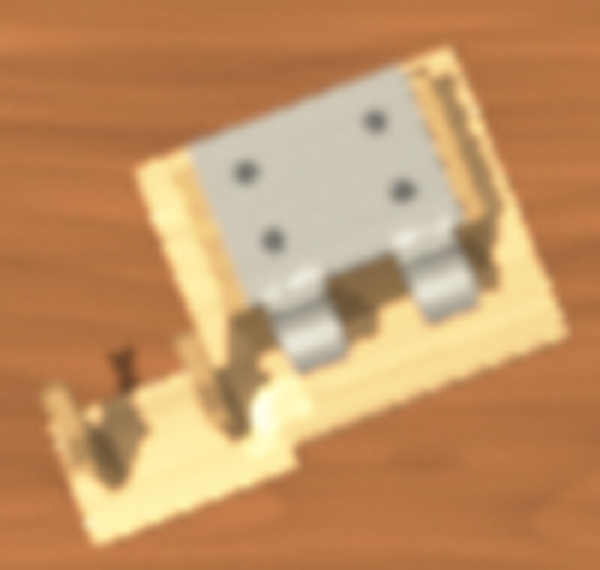

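View pics/z_pin.png

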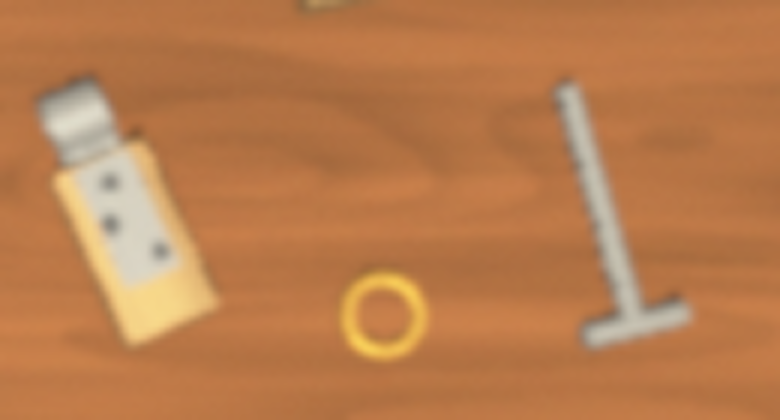

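```bash
cat > m.py <<'E'
from h import *
def tp(x,y,ox,oy,z): return onz('top0',x/6+ox-.4,y/6+oy-.4,z)
P=lambda x,y,z:tp(x,y,255,155,z); J=lambda x,y,z:tp(x,y,150,100,z)
np.set_printoptions(precision=4,suppress=True)
if __name__=='__main__':
    t=P(568,85,.006);b=P(637,323,.006);print('pin',t,b,np.linalg.norm(t-b),np.degrees(np.arctan2(*(t-b)[1::-1])))
    print('mid',t+(b-t)*62/116)
    c=[P(*q,.03) for q in((55,180),(150,142),(218,303),(130,345))];print('leaf',c,[np.linalg.norm(c[i]-c[i-1]) for i in range(4)])
    a=(c[0]+c[1])/2-(c[2]+c[3])/2;print(np.degrees(np.arctan2(a[1],a[0])))
    f=a/np.linalg.norm(a);f2=(c[0]+c[1])/2;print('org',f2-f*.028,'eye',f2+f*.022)
    k=[J(308,333,.125),J(440,280,.125)];print('kn',k,np.linalg.norm(k[0]-k[1]))
    d=k[0]-k[1];print(np.degrees(np.arctan2(d[1],d[0])),(k[0]+k[1])/2)
    foot=[J(*q,0.012) for q in ((137,170),(447,47),(567,335),(95,545))];print(foot)
E
python3 m.py
```

```text
pin [ 0.5517 -0.3421  0.006 ] [ 0.4392 -0.372   0.006 ] 0.11638046889971118 14.909634355699643
mid [ 0.4916 -0.3581  0.006 ]
leaf [array([ 0.5003, -0.0991,  0.03  ]), array([ 0.5185, -0.1427,  0.03  ]), array([ 0.4444, -0.1738,  0.03  ]), array([ 0.4248, -0.1336,  0.03  ])] [np.float64(0.08307376345654058), np.float64(0.0472338978438189), np.float64(0.08033538925371524), np.float64(0.04469167685098499)]
23.66981376604052
org [ 0.4838 -0.1321  0.03  ] eye [ 0.5295 -0.1121  0.03  ]
kn [array([0.5604, 0.0646, 0.125 ]), array([0.584 , 0.0092, 0.125 ])] 0.06024476707186544
113.03813004354535 [0.5722 0.0369 0.125 ]
[array([0.6628, 0.1602, 0.012 ]), array([0.7249, 0.0148, 0.012 ]), array([ 0.5856, -0.0439,  0.012 ]), array([0.4838, 0.1739, 0.012 ])]
```

```bash
cat >> h.py <<'E'
def plan(pos,yaw,st=None):
    """delta (fractions) to reach pos with tool pointing down and tool-x at world yaw(deg)"""
    st=st or bot.read_state(); r0=R.from_rotvec(st['eef_rot'])
    x=np.array([np.cos(np.radians(yaw)),np.sin(np.radians(yaw)),0]);z=np.array([0,0,-1.]);y=np.cross(z,x)
    r1=R.from_matrix(np.c_[x,y,z])
    d=r0.inv().apply(np.array(pos)-st['tool_pos'])
    w=(r0.inv()*r1).as_rotvec()
    m=r0.as_matrix()
    print('now',np.round(st['tool_pos'],4),'yaw',np.degrees(np.arctan2(m[1,0],m[0,0])).round(2),'zax',m[:,2].round(4),'j',np.round(st['joints'],2),'t',st['time_s'],'w',st['grip_width'],'F',np.round(st['contact_force'],1))
    print('shift mm',np.round(d*1000,1),'turn deg',np.degrees(w).round(2),'\nfrac',np.round(d/.5,4),np.round(w/2/np.pi,4))
E
python3 - <<'E'
from h import *
plan([.595,-.018,.24],113)
E
```

```text
now [0.145  0.5304 0.2307] yaw 164.71 zax [-3.e-04 -1.e-03 -1.e+00] j [1.3  0.09 0.18 1.66 0.   1.57] t 0.15 w 0.0857036361788766 F [-1.  -0.8 -0.5]
shift mm [-578.7 -410.3   -8.9] turn deg [-5.000e-02  3.000e-02  5.171e+01] 
frac [-1.1574 -0.8207 -0.0177] [-1.000e-04  1.000e-04  1.436e-01]
```

drive_tool --pt "-0.05 -0.035 0 0 0 0.014 0" --pt "-0.11 -0.078 0 0 0 0.028 0" --pt "-0.17 -0.12 0 0 0 0.042 0" --pt "-0.23 -0.163 0 0 0 0.056 0" --pt "-0.29 -0.205 0 0 0 0.07 0" --pt "-0.35 -0.248 0 0 0 0.084 0" --pt "-0.41 -0.29 0 0 0 0.098 0" --pt "-0.47 -0.333 0 0 0 0.112 0" --pt "-0.53 -0.376 0 0 0 0.126 0" --pt "-0.59 -0.418 0 0 0 0.1436 0"

```text
time_s: 0.98
tool_pos: [0.3752, 0.2495, 0.2313]
eef_rot: [1.739, 2.616, 0.0]
contact_force: [0.0, 1.2, -0.3]
grip_width: 0.0853
```

```bash
python3 - <<'E'
from h import *
plan([.595,-.018,.24],113)
E
```

```text
now [0.3752 0.2495 0.2313] yaw 112.79 zax [ 1.e-04  1.e-04 -1.e+00] j [ 0.59 -0.15 -0.05  1.67  0.    1.76] t 0.9833 w 0.08532574713892951 F [ 0.   1.2 -0.3]
shift mm [-331.7   99.1   -8.7] turn deg [ 0.01 -0.   -0.21] 
frac [-0.6635  0.1982 -0.0174] [ 0.     -0.     -0.0006]
```

drive_tool --pt "-0.08 0.024 -0.002 0 0 0 0" --pt "-0.16 0.048 -0.004 0 0 0 0" --pt "-0.24 0.072 -0.006 0 0 0 0" --pt "-0.32 0.096 -0.008 0 0 0 0" --pt "-0.4 0.12 -0.01 0 0 0 0" --pt "-0.48 0.144 -0.012 0 0 0 0" --pt "-0.56 0.168 -0.014 0 0 0 0" --pt "-0.63 0.188 -0.016 0 0 0 0" --pt "-0.6635 0.198 -0.0174 0 0 0 0" --pt "-0.6635 0.198 -0.0174 0 0 0 0"

```text
time_s: 1.82
tool_pos: [0.5969, -0.0187, 0.2384]
eef_rot: [-1.738, -2.616, 0.002]
contact_force: [1.0, -0.4, -0.0]
grip_width: 0.0854
```

```bash
python3 - <<'E'
from h import *
snap('wrist','w1'); plan([.492,-.358,.15],195)
a=cv2.imread('pics/w1.png');cv2.imwrite('pics/w1z.png',cv2.resize(a[:290,60:460],None,fx=2,fy=2,interpolation=cv2.INTER_CUBIC))
E
```

```text
now [ 0.5959 -0.0171  0.2387] yaw 112.87 zax [-0.0019  0.     -1.    ] j [-0.03  0.21  0.32  1.69 -0.    1.14] t 1.8667 w 0.08519598230928119 F [-0.7  0.8  0.5]
shift mm [-273.8 -228.1   88.9] turn deg [-5.000e-02 -1.100e-01 -8.213e+01] 
frac [-0.5477 -0.4561  0.1778] [-1.000e-04 -3.000e-04 -2.281e-01]
```

View pics/w1z.png

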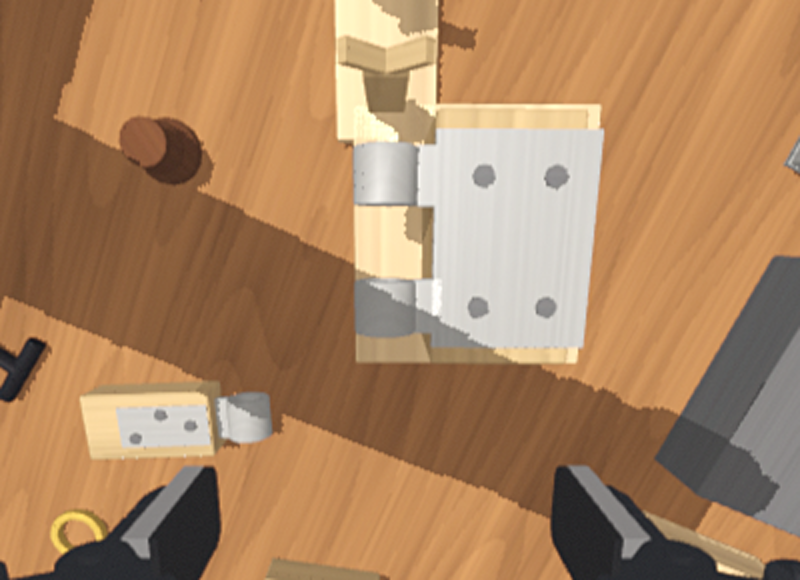

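```bash
python3 - <<'E'
from h import *
snap('wrist','w2'); st=bot.read_state(); print(st['tool_pos'],st['qvel'].round(4))
a=cv2.imread('pics/w2.png');cv2.imwrite('pics/w2z.png',cv2.resize(a[0:185,190:340],None,fx=4,fy=4,interpolation=cv2.INTER_CUBIC)[:600])
cv2.imwrite('pics/w2z.png',cv2.resize(a[5:190,190:340],None,fx=3.2,fy=3.2,interpolation=cv2.INTER_CUBIC))
cv2.imwrite('pics/w2l.png',cv2.resize(a[170:250,90:210],None,fx=6,fy=6,interpolation=cv2.INTER_CUBIC))
E
```

```text
[ 0.5953058  -0.01598203  0.23918038] [ 0.0281 -0.0288 -0.0164  0.001   0.0016  0.0045]
```

View pics/w2z.png

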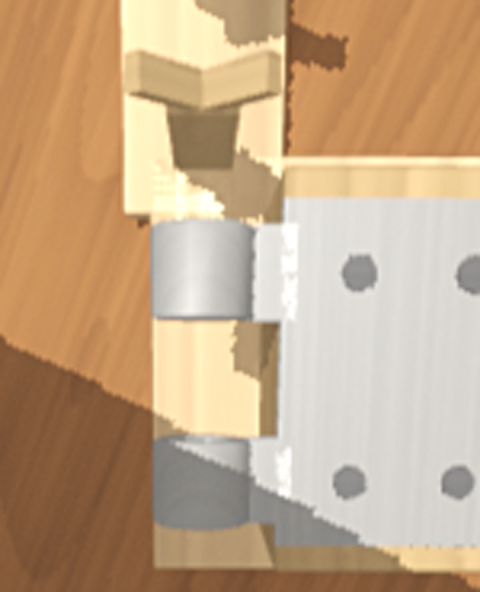

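View pics/w2l.png

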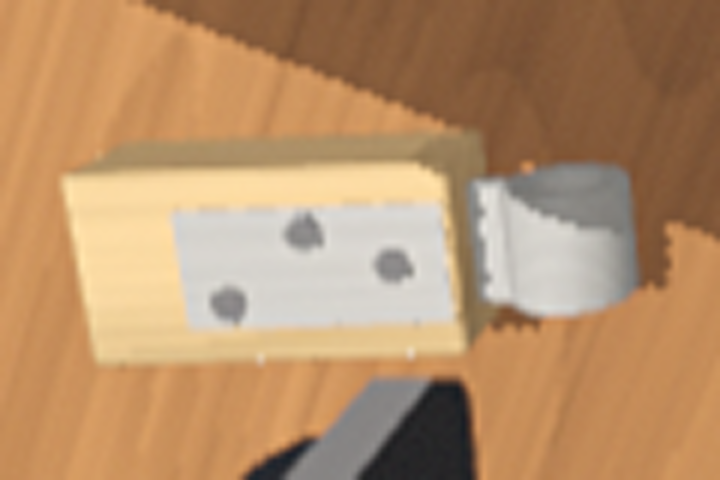

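```bash
cat > fit.py <<'E'
from h import *
from scipy.optimize import least_squares
np.set_printoptions(precision=4,suppress=True)
def z2p(x,y,s,ox,oy): return (x+.5)/s-.5+ox,(y+.5)/s-.5+oy
def fr(p): # x,y,yaw
    c,s=np.cos(p[2]),np.sin(p[2]); M=np.eye(4);M[:2,:2]=[[c,-s],[s,c]];M[:2,3]=p[:2];return M
def tf(M,q): return (M@np.append(q,1))[:3]
TH=np.linspace(0,2*np.pi,181)
def cyl_u(f,M,y,zc,r=.015,xc=0): 
    return np.array([proj(f,tf(M,[xc+r*np.cos(t),y,zc+r*np.sin(t)]))[0] for t in TH])
def jres(p,f,o):
    M=fr(p);r=[]
    for k,y in(('kp',.03),('km',-.03)):
        u=cyl_u(f,M,y,.11); r.append(u.min()-o[k+'l'])
        if k+'r' in o: r.append(u.max()-o[k+'r'])
    for y,k in((.043,'kpt'),(.017,'kpb'),(-.017,'kmt'),(-.043,'kmb')):
        if k in o: r.append(proj(f,tf(M,[0,y,.125]))[1]-o[k])
    for y,k in((.085,'vb'),(.075,'vf')):
        if k in o: r.append(proj(f,tf(M,[0,y,.101]))[0]-o[k][0]);r.append(proj(f,tf(M,[0,y,.101]))[1]-o[k][1])
    return r
E
python3 - <<'E'
from fit import *
X=lambda x:z2p(x,0,3.2,190,5)[0]; Y=lambda y:z2p(0,y,3.2,190,5)[1]
o=dict(kpl=X(152),kpr=X(253),kml=X(153),kmr=X(250),kpt=Y(219),kpb=Y(318),kmt=Y(437),kmb=Y(527),vb=(X(203),Y(70)),vf=(X(203),Y(108)))
s=least_squares(jres,[.572,.037,np.radians(23)],args=('w2',o));print(s.x,np.degrees(s.x[2]),np.array(s.fun))
M=fr(s.x);print('rest',tf(M,[0,.112,.11]))
f='w2';g=lambda x,y,z:onz(f,*z2p(x,y,6,90,170),z)
c=[g(65,177,.03),g(445,175,.03),g(467,348,.03),g(98,362,.03)]
print(c,[np.linalg.norm(c[i]-c[i-1]) for i in range(4)])
m1=(c[0]+c[3])/2;m2=(c[1]+c[2])/2;a=m2-m1;f=a/np.linalg.norm(a);print(np.degrees(np.arctan2(a[1],a[0])),'org',(m1+m2)/2+f*.015)
E
```

```text
[0.5716 0.0389 0.3958] 22.67532647334144 [-0.5162  0.4339 -0.1454  0.1794 -1.1203 -0.3754  1.3196  1.1469  0.0482
 -0.516   0.0003 -0.1224]
rest [0.5284 0.1423 0.11  ]
[array([ 0.4244, -0.1315,  0.03  ]), array([ 0.5016, -0.0984,  0.03  ]), array([ 0.519 , -0.1356,  0.03  ]), array([ 0.4427, -0.1716,  0.03  ])] [np.float64(0.044014036041682594), np.float64(0.08402209443559572), np.float64(0.04105220342882321), np.float64(0.0844367042694471)]
24.231534349114977 org [ 0.4856 -0.1281  0.03  ]
```

```bash
python3 - <<'E'
from h import *
plan([.56,-.34,.16],195)
E
```

```text
now [ 0.5953 -0.016   0.2392] yaw 112.94 zax [-1.5e-03  2.0e-04 -1.0e+00] j [-0.03  0.2   0.32  1.69  0.    1.14] t 1.9167 w 0.08531547985863774 F [ 0.3  0.5 -0.2]
shift mm [-284.7 -158.7   79.2] turn deg [-3.000e-02 -9.000e-02 -8.206e+01] 
frac [-0.5694 -0.3174  0.1583] [-1.000e-04 -3.000e-04 -2.279e-01]
```

drive_tool --pt "-0.05 -0.028 0.012 0 0 -0.018 0" --pt "-0.1 -0.056 0.026 0 0 -0.036 0" --pt "-0.15 -0.084 0.042 0 0 -0.055 0" --pt "-0.2 -0.112 0.056 0 0 -0.074 0" --pt "-0.25 -0.14 0.07 0 0 -0.093 0" --pt "-0.31 -0.17 0.085 0 0 -0.112 0" --pt "-0.37 -0.205 0.1 0 0 -0.131 0" --pt "-0.43 -0.24 0.12 0 0 -0.15 0" --pt "-0.49 -0.27 0.138 0 0 -0.168 0" --pt "-0.54 -0.3 0.15 0 0 -0.186 0"

```text
time_s: 2.75
tool_pos: [0.5623, -0.323, 0.1644]
eef_rot: [0.01, -3.141, -0.0]
contact_force: [0.5, -0.1, -0.4]
grip_width: 0.0854
```

```bash
python3 - <<'E'
from h import *
plan([.56,-.34,.16],195)
E
```

```text
now [ 0.5623 -0.323   0.1644] yaw -179.64 zax [-3.e-04  3.e-04 -1.e+00] j [-0.52  0.31  0.31  1.57  0.   -0.53] t 2.75 w 0.08539827250479058 F [ 0.5 -0.1 -0.4]
shift mm [  2.4 -17.    4.4] turn deg [  0.02  -0.02 -14.64] 
frac [ 0.0049 -0.034   0.0087] [ 0.0001 -0.     -0.0407]
```

drive_tool --pt "0 -0.01 0.004 0 0 -0.015 0" --pt "0.003 -0.02 0.007 0 0 -0.03 0" --pt "0.005 -0.034 0.0087 0 0 -0.0407 0" --pt "0.005 -0.034 0.0087 0 0 -0.0407 0" --pt "0.005 -0.034 0.0087 0 0 -0.0407 0" --pt "0.005 -0.034 0.0087 0 0 -0.0407 0" --pt "0.005 -0.034 0.0087 0 0 -0.0407 0" --pt "0.005 -0.034 0.0087 0 0 -0.0407 0" --pt "0.005 -0.034 0.0087 0 0 -0.0407 0" --pt "0.005 -0.034 0.0087 0 0 -0.0407 0"

```text
time_s: 3.58
tool_pos: [0.5604, -0.3394, 0.1607]
eef_rot: [-0.4, 3.116, -0.0]
contact_force: [-0.0, -0.1, 0.4]
grip_width: 0.0856
```

```bash
python3 - <<'E'
from h import *
snap('wrist','w3'); st=bot.read_state(); print(st['tool_pos'],st['qvel'].round(4))
a=cv2.imread('pics/w3.png');cv2.imwrite('pics/w3z.png',cv2.resize(a[:290,60:460],None,fx=2,fy=2,interpolation=cv2.INTER_CUBIC))
E
```

```text
[ 0.56038529 -0.3394494   0.16067521] [-0.0031  0.0015 -0.0004  0.0007 -0.0019 -0.0029]
```

View pics/w3z.png

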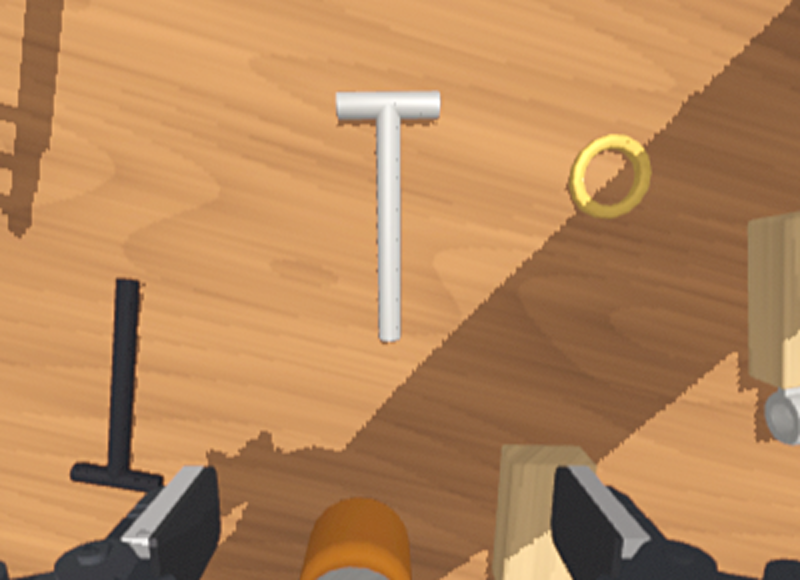

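```bash
python3 - <<'E'
from h import *
np.set_printoptions(precision=4,suppress=True)
g=lambda x,y:onz('w3',(x+.5)/2-.5+60,(y+.5)/2-.5,.006)
a=g(388.5,105);b=g(390,340);d=b-a;print(a,b,np.linalg.norm(d),np.degrees(np.arctan2(d[1],d[0])));u=d/np.linalg.norm(d);mid=a+u*.054;print(mid,b-u*.062)
yaw=np.degrees(np.arctan2(d[1],d[0]))+180
plan([mid[0],mid[1],.06],yaw)
E
```

```text
[ 0.4367 -0.3687  0.006 ] [ 0.5495 -0.3382  0.006 ] 0.11685347190335012 15.128540949644226
[ 0.4888 -0.3546  0.006 ] [ 0.4896 -0.3544  0.006 ]
now [ 0.5604 -0.3394  0.1607] yaw -165.37 zax [ 0. -0. -1.] j [-0.54  0.33  0.32  1.56 -0.   -0.8 ] t 3.6333 w 0.08563910584981435 F [-0.  -0.  -0.2]
shift mm [ 73.1   3.4 100.7] turn deg [-0.   0.  -0.5] 
frac [0.1462 0.0068 0.2013] [-0.      0.     -0.0014]
```

drive_tool --pt "0.05 0.002 0.02 0 0 0 0" --pt "0.1 0.004 0.06 0 0 0 0" --pt "0.13 0.0068 0.11 0 0 -0.001 0" --pt "0.1465 0.0068 0.16 0 0 -0.0014 0" --pt "0.1465 0.0068 0.21 0 0 -0.0014 0" --pt "0.1465 0.0068 0.25 0 0 -0.0014 0" --pt "0.1465 0.0068 0.28 0 0 -0.0014 0" --pt "0.1465 0.0068 0.3 0 0 -0.0014 0" --pt "0.1465 0.0068 0.31 0 0 -0.0014 0" --pt "0.1465 0.0068 0.3134 0 0 -0.0014 0"

```text
time_s: 4.47
tool_pos: [0.4884, -0.3547, 0.0034]
eef_rot: [0.414, -3.114, -0.001]
contact_force: [0.3, -0.0, -0.3]
grip_width: 0.0855
```

drive_tool --pt "0 0 0 0 0 0 0" --pt "0 0 0 0 0 0 0" --pt "0 0 0 0 0 0 1" --pt "0 0 0 0 0 0 1" --pt "0 0 0 0 0 0 1" --pt "0 0 0 0 0 0 1" --pt "0 0 0 0 0 0 1" --pt "0 0 0 0 0 0 1" --pt "0 0 0 0 0 0 1" --pt "0 0 0 0 0 0 1"

```text
time_s: 5.3
tool_pos: [0.4887, -0.355, 0.0043]
eef_rot: [-0.414, 3.114, -0.001]
contact_force: [-0.4, -0.8, 3.1]
grip_width: 0.0089
```

```bash
python3 - <<'E'
from h import *
plan([.4892,-.3545,.2],195.1)
E
```

```text
now [ 0.4887 -0.355   0.0043] yaw -164.87 zax [ 4.e-04 -3.e-04 -1.e+00] j [-0.63  0.24 -0.09  1.24 -0.   -0.89] t 5.3 w 0.008911777051887827 F [-0.4 -0.8  3.1]
shift mm [  -0.7    0.2 -195.7] turn deg [-0.02  0.02  0.03] 
frac [-0.0013  0.0005 -0.3915] [-0.0001  0.      0.0001]
```

```bash
python3 - <<'E'
from h import *
snap('wrist','w4'); st=bot.read_state(); print(st['tool_pos'],st['grip_width'],st['contact_force'])
a=cv2.imread('pics/w4.png');cv2.imwrite('pics/w4z.png',cv2.resize(a[90:384,130:380],None,fx=2,fy=2,interpolation=cv2.INTER_CUBIC))
E
```

```text
[ 0.48867819 -0.35494218  0.00424661] 0.008829601149387894 [-0.61402481  0.12401414  2.97291751]
```

View pics/w4z.png

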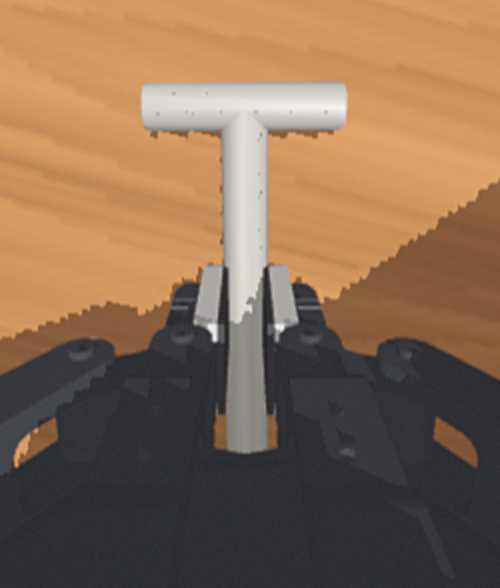

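drive_tool --pt "0 0 0 0 0 0 0.7" --pt "0 0 0 0 0 0 0.7" --pt "0 0 0.004 0 0 0 0.7" --pt "0 0 0.0065 0 0 0 0.7" --pt "0 0 0.0065 0 0 0 1" --pt "0 0 0.0065 0 0 0 1" --pt "0 0 0.0065 0 0 0 1" --pt "0 0 0.0065 0 0 0 1" --pt "0 0 0.0065 0 0 0 1" --pt "0 0 0.0065 0 0 0 1"

```text
time_s: 6.18
tool_pos: [0.4886, -0.3548, 0.0007]
eef_rot: [-0.414, 3.114, 0.0]
contact_force: [-1.2, 0.1, -0.0]
grip_width: 0.009
```

```bash
python3 - <<'E'
from h import *
plan([.4892,-.3545,.2],195.1)
E
```

```text
now [ 0.4886 -0.3548  0.0007] yaw -164.87 zax [ 0.  0. -1.] j [-0.63  0.25 -0.09  1.23  0.   -0.89] t 6.1833 w 0.00898858875029275 F [-1.2  0.1 -0. ]
shift mm [  -0.7    0.2 -199.3] turn deg [0.   0.   0.03] 
frac [-1.400e-03  3.000e-04 -3.986e-01] [0.     0.     0.0001]
```

drive_tool --pt "0 0 -0.02 0 0 0 1" --pt "0 0 -0.06 0 0 0 1" --pt "0 0 -0.11 0 0 0 1" --pt "0 0 -0.17 0 0 0 1" --pt "0 0 -0.23 0 0 0 1" --pt "0 0 -0.29 0 0 0 1" --pt "0 0 -0.35 0 0 0 1" --pt "0 0 -0.4 0 0 0 1" --pt "0 0 -0.42 0 0 0 1" --pt "0 0 -0.42 0 0 0 1"

```text
time_s: 7.02
tool_pos: [0.4893, -0.3553, 0.2137]
eef_rot: [-0.413, 3.111, -0.005]
contact_force: [-0.2, 0.4, -0.3]
grip_width: 0.0096
```

```bash
python3 - <<'E'
from h import *
snap('wrist','w5');plan([.5284,.1423,.21],112.7)
a=cv2.imread('pics/w5.png');cv2.imwrite('pics/w5z.png',cv2.resize(a[90:384,130:380],None,fx=2,fy=2,interpolation=cv2.INTER_CUBIC))
E
```

```text
now [ 0.4889 -0.3551  0.2112] yaw -164.87 zax [ 1.1e-03 -8.0e-04 -1.0e+00] j [-0.63  0.21  0.28  1.63 -0.   -0.89] t 7.0667 w 0.009628129672722545 F [-0.2  0.6 -1.8]
shift mm [-168.   469.8    0.8] turn deg [-2.000e-02  9.000e-02  8.243e+01] 
frac [-0.336   0.9396  0.0017] [-0.00e+00  2.00e-04  2.29e-01]
```

View pics/w5z.png

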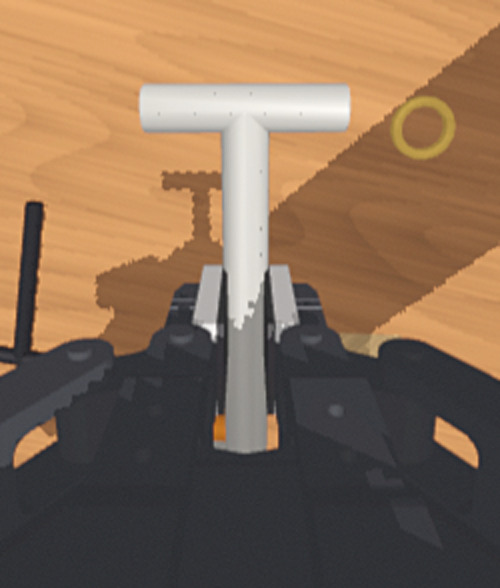

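drive_tool --pt "-0.015 0.045 0 0 0 0.012 1" --pt "-0.04 0.11 0 0 0 0.028 1" --pt "-0.065 0.18 0 0 0 0.045 1" --pt "-0.09 0.25 0 0 0 0.062 1" --pt "-0.115 0.32 0 0 0 0.08 1" --pt "-0.14 0.39 0 0 0 0.098 1" --pt "-0.165 0.46 0 0 0 0.116 1" --pt "-0.19 0.53 0 0 0 0.134 1" --pt "-0.215 0.6 0 0 0 0.152 1" --pt "-0.24 0.67 0 0 0 0.17 1"

```text
time_s: 7.9
tool_pos: [0.5159, 0.0007, 0.2082]
eef_rot: [-1.232, -2.887, 0.002]
contact_force: [0.9, 1.3, -0.8]
grip_width: 0.0092
```

```bash
python3 - <<'E'
from h import *
plan([.5284,.1423,.21],112.7)
E
```

```text
now [0.5159 0.0007 0.2082] yaw 133.78 zax [-0.0032 -0.     -1.    ] j [ 0.    0.    0.04  1.62 -0.    0.81] t 7.9 w 0.00923912715212867 F [ 0.9  1.3 -0.8]
shift mm [ 93.6 107.   -1.8] turn deg [-0.15 -0.1  21.08] 
frac [ 0.1873  0.214  -0.0036] [-0.0004 -0.0003  0.0586]
```

drive_tool --pt "0.03 0.04 0 0 0 0.016 1" --pt "0.06 0.08 0 0 0 0.033 1" --pt "0.1 0.12 0 0 0 0.05 1" --pt "0.14 0.16 0 0 0 0.0586 1" --pt "0.16 0.185 0 0 0 0.0586 1" --pt "0.17 0.2 0 0 0 0.0586 1" --pt "0.17 0.2 0 0 0 0.0586 1" --pt "0.17 0.2 0 0 0 0.0586 1" --pt "0.17 0.2 0 0 0 0.0586 1" --pt "0.17 0.2 0 0 0 0.0586 1"

```text
time_s: 8.73
tool_pos: [0.5295, 0.1284, 0.2105]
eef_rot: [-1.735, -2.619, 0.001]
contact_force: [-0.3, -0.9, -1.2]
grip_width: 0.0093
```

```bash
python3 - <<'E'
from h import *
snap('wrist','w6');plan([.5284,.1423,.16],112.7); print(bot.read_state()['qvel'].round(3))
a=cv2.imread('pics/w6.png');cv2.imwrite('pics/w6z.png',cv2.resize(a[90:384,100:400],None,fx=2,fy=2,interpolation=cv2.INTER_CUBIC))
snap('scene','s6');a=cv2.imread('pics/s6.png');cv2.imwrite('pics/s6z.png',cv2.resize(a[170:290,230:370],None,fx=5,fy=5,interpolation=cv2.INTER_CUBIC))
E
```

```text
now [0.5296 0.1285 0.2106] yaw 112.93 zax [-0.e+00 -1.e-04 -1.e+00] j [ 0.24  0.07  0.12  1.62 -0.    1.41] t 8.7833 w 0.008962362667420834 F [ 0.6 -0.2 -0.6]
shift mm [13.2  4.3 50.6] turn deg [-0.    0.01  0.23] 
frac [0.0264 0.0086 0.1013] [-0.      0.      0.0006]
[ 0.001 -0.002  0.005  0.001  0.001  0.003]
```

View pics/w6z.png

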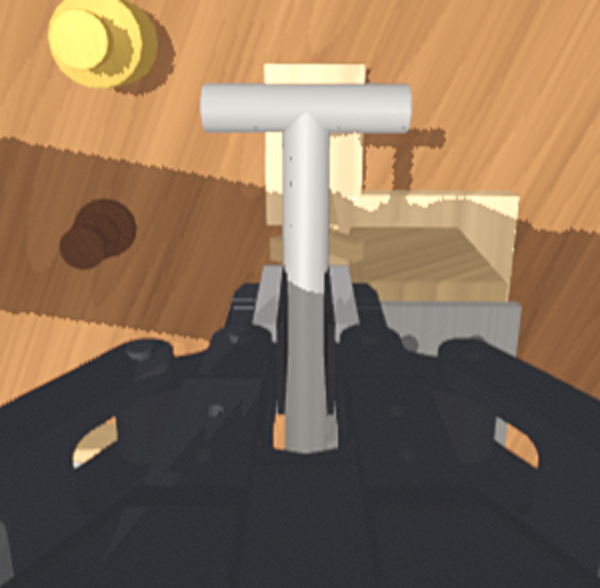

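View pics/s6z.png

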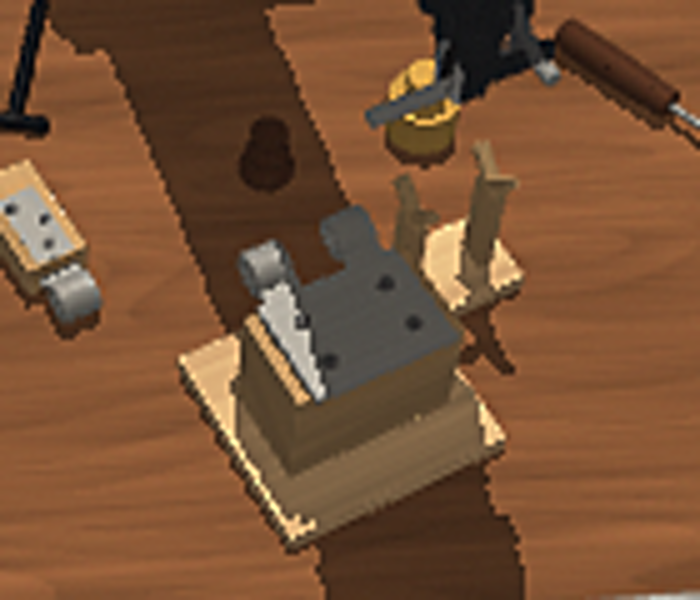

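```bash
python3 - <<'E'
from fit import *
M=fr([.5716,.0389,.3958])
for y in(.08,.14):
  for x in(-.017,0,.017):
    for yy in (y-.005,y+.005):
        p=proj('w6',tf(M,[x,yy,.118 if x else .101]));print(y,x,yy,(p-[100,90])*2)
st=bot.read_state()
E
```

```text
0.08 -0.017 0.075 [278.241  260.5715]
0.08 -0.017 0.085 [278.0703 239.6432]
0.08 0 0.075 [315.108  247.9272]
0.08 0 0.085 [315.3114 228.1738]
0.08 0.017 0.075 [353.3271 260.9092]
0.08 0.017 0.085 [353.9456 239.9887]
0.14 -0.017 0.135 [277.1601 128.0356]
0.14 -0.017 0.14500000000000002 [276.9658 104.2114]
0.14 0 0.135 [316.3917 123.2613]
0.14 0 0.14500000000000002 [316.6214 100.9596]
0.14 0.017 0.135 [357.244  128.4242]
0.14 0.017 0.14500000000000002 [357.9481 104.6095]
```

```bash
python3 - <<'E'
from fit import *
st=bot.read_state();z=st['tool_pos'][2]+.0053
g=lambda x,y:onz('w6',(x+.5)/2-.5+100,(y+.5)/2-.5+90,z)
r=R.from_rotvec(st['eef_rot'])
for q in((306,107),(201,107),(411,107),(306,440)): print(r.inv().apply(g(*q)-st['tool_pos']))
plan([.5284,.1423,.105],112.7)
E
```

```text
[ 0.0544 -0.0008 -0.0053]
[ 0.0544 -0.0265 -0.0053]
[ 0.0544  0.0249 -0.0053]
[-0.0412 -0.0008 -0.0053]
now [0.5296 0.1286 0.2108] yaw 112.94 zax [ 0.0002 -0.0001 -1.    ] j [ 0.24  0.07  0.12  1.62 -0.    1.41] t 8.8333 w 0.009333130918439247 F [-0.2 -0.2 -0.4]
shift mm [ 13.1   4.2 105.8] turn deg [0.01 0.01 0.24] 
frac [0.0262 0.0084 0.2115] [0.     0.     0.0007]
```

drive_tool --pt "0.013 0.005 0.01 0 0 0.0007 1" --pt "0.026 0.01 0.03 0 0 0.0007 1" --pt "0.026 0.01 0.06 0 0 0.0007 1" --pt "0.026 0.01 0.09 0 0 0.0007 1" --pt "0.026 0.01 0.12 0 0 0.0007 1" --pt "0.026 0.01 0.14 0 0 0.0007 1" --pt "0.026 0.01 0.16 0 0 0.0007 1" --pt "0.026 0.01 0.165 0 0 0.0007 1" --pt "0.026 0.01 0.17 0 0 0.0007 1" --pt "0.026 0.01 0.17 0 0 0.0007 1"

```text
time_s: 9.67
tool_pos: [0.5291, 0.1435, 0.1257]
eef_rot: [1.74, 2.616, 0.0]
contact_force: [0.5, 0.3, -1.1]
grip_width: 0.0094
```

```bash
python3 - <<'E'
from h import *
snap('wrist','w7');plan([.5284,.1423,.105],112.7)
a=cv2.imread('pics/w7.png');cv2.imwrite('pics/w7z.png',cv2.resize(a[90:384,100:400],None,fx=2,fy=2,interpolation=cv2.INTER_CUBIC))
E
```

```text
now [0.5293 0.1435 0.1261] yaw 112.75 zax [ 6.e-04  2.e-04 -1.e+00] j [ 0.26  0.07 -0.05  1.46 -0.    1.44] t 9.7167 w 0.009281173101536668 F [-0.7 -0.1 -0.2]
shift mm [-0.8 -1.3 21.1] turn deg [0.04 0.01 0.05] 
frac [-0.0016 -0.0026  0.0422] [0.0001 0.     0.0001]
```

View pics/w7z.png

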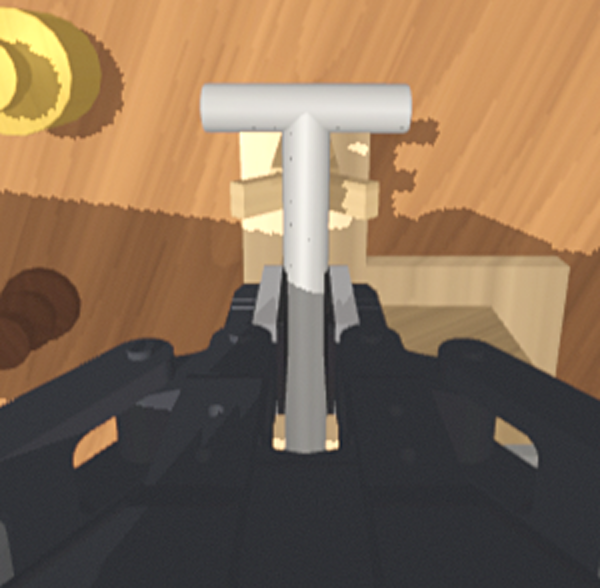

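drive_tool --pt "-0.001 -0.001 0.006 0 0 0 1" --pt "-0.001 -0.001 0.014 0 0 0 1" --pt "-0.001 -0.001 0.022 0 0 0 1" --pt "-0.001 -0.001 0.028 0 0 0 1" --pt "-0.001 -0.001 0.033 0 0 0 1" --pt "-0.001 -0.001 0.036 0 0 0 1" --pt "-0.001 -0.001 0.038 0 0 0 1" --pt "-0.001 -0.001 0.039 0 0 0 1" --pt "-0.001 -0.001 0.04 0 0 0 1" --pt "-0.001 -0.001 0.04 0 0 0 1"

```text
time_s: 10.55
tool_pos: [0.5289, 0.1428, 0.1057]
eef_rot: [1.74, 2.616, 0.0]
contact_force: [0.0, -0.1, -1.4]
grip_width: 0.0093
```

```bash
python3 - <<'E'
from h import *
plan([.5284,.1423,.105],112.7)
E
```

```text
now [0.5289 0.1428 0.1057] yaw 112.75 zax [ 1.e-04  0.e+00 -1.e+00] j [ 0.26  0.07 -0.08  1.42  0.    1.44] t 10.55 w 0.00934751224456622 F [ 0.  -0.1 -1.4]
shift mm [-0.3 -0.6  0.7] turn deg [0.   0.   0.05] 
frac [-0.0006 -0.0012  0.0014] [0.     0.     0.0002]
```

drive_tool --pt "0 0 0.001 0 0 0 1" --pt "0 0 0.002 0 0 0 1" --pt "0 0 0.002 0 0 0 1" --pt "0 0 0.002 0 0 0 0.95" --pt "0 0 0.002 0 0 0 0.85" --pt "0 0 0.002 0 0 0 0.7" --pt "0 0 0.002 0 0 0 0.6" --pt "0 0 0.002 0 0 0 0.5" --pt "0 0 0.002 0 0 0 0.5" --pt "0 0 0.002 0 0 0 0.5"

```text
time_s: 11.38
tool_pos: [0.5288, 0.1428, 0.1047]
eef_rot: [-1.74, -2.616, 0.0]
contact_force: [0.0, 0.3, -0.0]
grip_width: 0.0429
```

```bash
python3 - <<'E'
from h import *
snap('wrist','w8');plan([.5284,.1423,.105],112.7)
a=cv2.imread('pics/w8.png');cv2.imwrite('pics/w8z.png',cv2.resize(a[90:384,100:400],None,fx=2,fy=2,interpolation=cv2.INTER_CUBIC))
E
```

```text
now [0.5288 0.1428 0.1047] yaw 112.75 zax [ 0.  0. -1.] j [ 0.26  0.07 -0.09  1.41 -0.    1.44] t 11.4333 w 0.04289490453772561 F [-0.1 -0.5 -0.3]
shift mm [-0.3 -0.6 -0.3] turn deg [0.   0.   0.05] 
frac [-0.0006 -0.0012 -0.0006] [0.     0.     0.0001]
```

View pics/w8z.png

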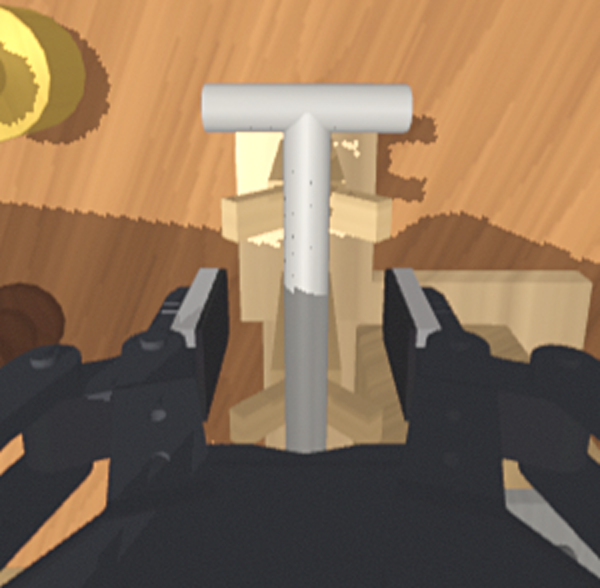

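drive_tool --pt "0 0 -0.01 0 0 0 0.5" --pt "0 0 -0.03 0 0 0 0.5" --pt "0 0 -0.06 0 0 0 0.5" --pt "0 0 -0.1 0 0 0 0.4" --pt "0 0 -0.15 0 0 0 0.2" --pt "0 0 -0.2 0 0 0 0" --pt "-0.04 0 -0.23 0 0 0.01 0" --pt "-0.09 0 -0.24 0 0 0.025 0" --pt "-0.15 0 -0.24 0 0 0.042 0" --pt "-0.22 0.01 -0.24 0 0 0.06 0"

```text
time_s: 12.27
tool_pos: [0.5761, 0.0428, 0.2271]
eef_rot: [2.202, 2.239, 0.003]
contact_force: [0.4, 0.3, 0.6]
grip_width: 0.0852
```

```bash
python3 - <<'E'
from h import *
plan([.478,-.133,.16],24)
E
```

```text
now [0.5761 0.0428 0.2271] yaw 90.95 zax [ 2.6e-03  4.0e-04 -1.0e+00] j [0.07 0.15 0.24 1.66 0.   1.63] t 12.2667 w 0.08523537646907815 F [0.4 0.3 0.6]
shift mm [-174.2 -101.2   66.8] turn deg [ 0.12 -0.11 66.95] 
frac [-0.3484 -0.2024  0.1335] [ 0.0003 -0.0003  0.186 ]
```

drive_tool --pt "-0.05 -0.028 0 0 0 0.018 0" --pt "-0.1 -0.056 0 0 0 0.036 0" --pt "-0.15 -0.084 0.01 0 0 0.055 0" --pt "-0.2 -0.112 0.03 0 0 0.074 0" --pt "-0.25 -0.14 0.05 0 0 0.093 0" --pt "-0.29 -0.165 0.075 0 0 0.112 0" --pt "-0.32 -0.185 0.1 0 0 0.131 0" --pt "-0.335 -0.195 0.12 0 0 0.15 0" --pt "-0.345 -0.2 0.13 0 0 0.168 0" --pt "-0.348 -0.202 0.133 0 0 0.184 0"

```text
time_s: 13.1
tool_pos: [0.4777, -0.1336, 0.1583]
eef_rot: [3.07, 0.667, -0.001]
contact_force: [0.4, 0.5, 0.6]
grip_width: 0.0854
```

drive_tool --pt "0 0 0 0 0 0 0" --pt "0 0 0 0 0 0 0" --pt "0 0 0 0 0 0 0" --pt "0 0 0 0 0 0 0" --pt "0 0 0 0 0 0 0" --pt "0 0 0 0 0 0 0" --pt "0 0 0 0 0 0 0" --pt "0 0 0 0 0 0 0" --pt "0 0 0 0 0 0 0" --pt "0 0 0 0 0 0 0"

```text
time_s: 13.93
tool_pos: [0.4785, -0.1327, 0.1581]
eef_rot: [-3.068, -0.678, 0.0]
contact_force: [0.2, 0.1, 0.2]
grip_width: 0.0853
```

```bash
python3 - <<'E'
from h import *
snap('wrist','w9');plan([.485,-.13,.16],24)
a=cv2.imread('pics/w9.png');cv2.imwrite('pics/w9z.png',cv2.resize(a[:300,80:430],None,fx=2,fy=2,interpolation=cv2.INTER_CUBIC))
E
```

```text
now [ 0.4785 -0.1327  0.1582] yaw 24.92 zax [-0.  0. -1.] j [-0.27 -0.06 -0.11  1.52  0.    2.44] t 13.9833 w 0.08546540506298196 F [-1.1  0.5  0.7]
shift mm [ 7.   0.3 -1.8] turn deg [-0.    0.    0.92] 
frac [ 0.014   0.0006 -0.0037] [-0.      0.      0.0026]
```

View pics/w9z.png

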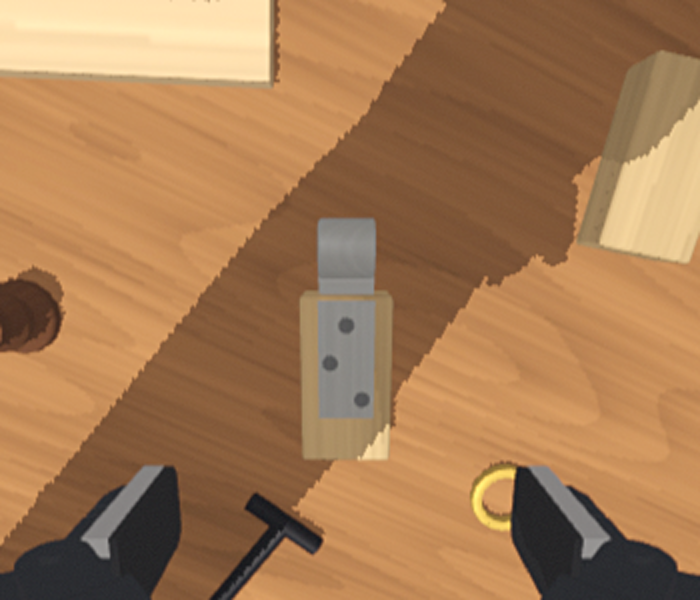

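```bash
python3 - <<'E'
from h import *
np.set_printoptions(precision=4,suppress=True)
g=lambda x,y:onz('w9',(x+.5)/2-.5+80,(y+.5)/2-.5,.03)
c=[g(301.5,297),g(391.5,297),g(389.5,459),g(303,459)]
print(c,[np.linalg.norm(c[i]-c[i-1]) for i in range(4)])
m1=(c[2]+c[3])/2;m2=(c[1]+c[0])/2;a=m2-m1;f=a/np.linalg.norm(a);yaw=np.degrees(np.arctan2(a[1],a[0]));o=(m1+m2)/2+f*.015
print(yaw,o); plan([o[0],o[1],.0],yaw)
E
```

```text
[array([ 0.5006, -0.0973,  0.03  ]), array([ 0.5191, -0.137 ,  0.03  ]), array([ 0.4426, -0.1734,  0.03  ]), array([ 0.4234, -0.1322,  0.03  ])] [np.float64(0.08473872820855467), np.float64(0.04375848573721483), np.float64(0.08473897510257607), np.float64(0.045498592208743166)]
24.88711377229831 [ 0.485  -0.1286  0.03  ]
now [ 0.4785 -0.1327  0.1582] yaw 24.92 zax [-0.  0. -1.] j [-0.27 -0.06 -0.11  1.52  0.    2.44] t 13.9833 w 0.08546540506298196 F [-1.1  0.5  0.7]
shift mm [  7.6  -0.9 158.2] turn deg [-0.    0.    0.04] 
frac [ 0.0152 -0.0018  0.3163] [-0.      0.      0.0001]
```

drive_tool --pt "0.006 0 0.03 0 0 0 0" --pt "0.012 0 0.08 0 0 0 0" --pt "0.0152 0 0.13 0 0 0 0" --pt "0.0152 0 0.18 0 0 0 0" --pt "0.0152 0 0.22 0 0 0 0" --pt "0.0152 0 0.255 0 0 0 0" --pt "0.0152 0 0.28 0 0 0 0" --pt "0.0152 0 0.3 0 0 0 0" --pt "0.0152 0 0.31 0 0 0 0" --pt "0.0152 0 0.3144 0 0 0 0"

```text
time_s: 14.82
tool_pos: [0.4853, -0.1295, 0.0006]
eef_rot: [-3.067, -0.678, 0.001]
contact_force: [0.0, 0.4, 0.4]
grip_width: 0.0853
```

drive_tool --pt "0 0 0 0 0 0 0" --pt "0 0 0 0 0 0 0" --pt "0 0 0 0 0 0 1" --pt "0 0 0 0 0 0 1" --pt "0 0 0 0 0 0 1" --pt "0 0 0 0 0 0 1" --pt "0 0 0 0 0 0 1" --pt "0 0 0 0 0 0 1" --pt "0 0 0 0 0 0 1" --pt "0 0 0 0 0 0 1"

```text
time_s: 15.65
tool_pos: [0.4858, -0.1296, 0.0016]
eef_rot: [3.067, 0.678, 0.002]
contact_force: [-0.8, 0.0, 5.3]
grip_width: 0.0451
```

```bash
python3 - <<'E'
from h import *
snap('wrist','w10');plan([.485,-.13,.2],22.7)
a=cv2.imread('pics/w10.png');cv2.imwrite('pics/w10z.png',cv2.resize(a[60:360,100:400],None,fx=2,fy=2,interpolation=cv2.INTER_CUBIC))
E
```

```text
now [ 0.4858 -0.1296  0.0016] yaw 24.92 zax [ 1.1e-03 -3.0e-04 -1.0e+00] j [-0.26  0.01 -0.35  1.21 -0.    2.45] t 15.7 w 0.04547420287775935 F [0.5 0.1 6. ]
shift mm [-7.000e-01  1.000e-01 -1.984e+02] turn deg [ 0.04 -0.05  2.22] 
frac [-1.500e-03  3.000e-04 -3.967e-01] [ 0.0001 -0.0001  0.0062]
```

View pics/w10z.png

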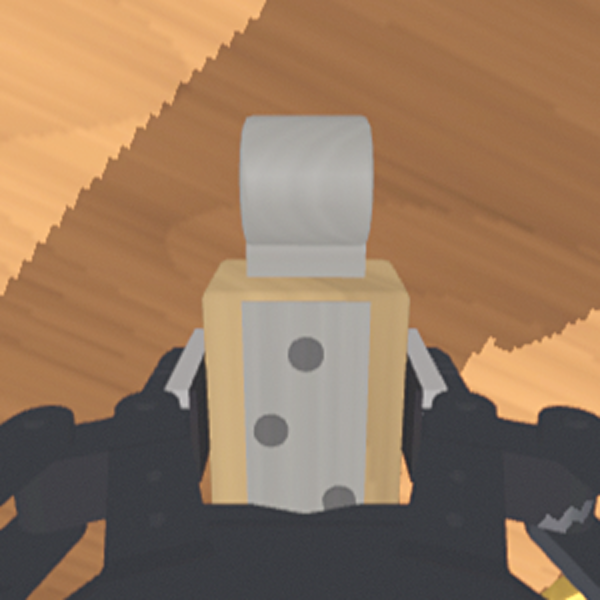

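drive_tool --pt "0 0 -0.006 0 0 0 1" --pt "0 0 -0.02 0 0 0 1" --pt "0 0 -0.05 0 0 0 1" --pt "0 0 -0.09 0 0 0 1" --pt "0 0 -0.14 0 0 0 1" --pt "0 0 -0.19 0 0 0 1" --pt "0 0 -0.25 0 0 0 1" --pt "0 0 -0.31 0 0 0 1" --pt "0 0 -0.36 0 0 0 1" --pt "0 0 -0.38 0 0 0 1"

```text
time_s: 16.53
tool_pos: [0.4861, -0.1297, 0.1949]
eef_rot: [3.066, 0.677, 0.006]
contact_force: [0.5, 0.1, -1.7]
grip_width: 0.045
```

```bash
python3 - <<'E'
from h import *
plan([.526,.0201,.195],22.75)
E
```

```text
now [ 0.4861 -0.1297  0.1949] yaw 24.92 zax [ 0.004  -0.0011 -1.    ] j [-0.26 -0.04 -0.02  1.58 -0.    2.45] t 16.5333 w 0.04504524969381756 F [ 0.5  0.1 -1.7]
shift mm [ 9.930e+01 -1.191e+02 -1.000e-01] turn deg [ 0.15 -0.19  2.16] 
frac [ 1.985e-01 -2.381e-01 -2.000e-04] [ 0.0004 -0.0005  0.006 ]
```

drive_tool --pt "0.015 -0.018 0 0 0 0.001 1" --pt "0.04 -0.048 0 0 0 0.002 1" --pt "0.07 -0.084 0 0 0 0.003 1" --pt "0.1 -0.12 0 0 0 0.004 1" --pt "0.13 -0.156 0 0 0 0.005 1" --pt "0.16 -0.192 0 0 0 0.006 1" --pt "0.183 -0.22 0 0 0 0.006 1" --pt "0.195 -0.234 0 0 0 0.006 1" --pt "0.1985 -0.238 0 0 0 0.006 1" --pt "0.1985 -0.238 0 0 0 0.006 1"

```text
time_s: 17.37
tool_pos: [0.5251, 0.0204, 0.1904]
eef_rot: [3.08, 0.621, -0.002]
contact_force: [-0.5, -0.6, -1.9]
grip_width: 0.0447
```

drive_tool --pt "0 0 0 0 0 0 1" --pt "0 0 0 0 0 0 1" --pt "0 0 0 0 0 0 1" --pt "0 0 0 0 0 0 1" --pt "0 0 0 0 0 0 1" --pt "0 0 0 0 0 0 1" --pt "0 0 0 0 0 0 1" --pt "0 0 0 0 0 0 1" --pt "0 0 0 0 0 0 1" --pt "0 0 0 0 0 0 1"

```text
time_s: 18.2
tool_pos: [0.5253, 0.0203, 0.191]
eef_rot: [3.08, 0.62, -0.0]
contact_force: [0.6, -0.1, -2.5]
grip_width: 0.0451
```

```bash
python3 - <<'E'
from h import *
snap('wrist','w11');plan([.526,.0201,.195],22.75)
a=cv2.imread('pics/w11.png');cv2.imwrite('pics/w11z.png',cv2.resize(a[30:300,90:410],None,fx=2.4,fy=2.2,interpolation=cv2.INTER_CUBIC))
E
```

```text
now [0.5253 0.0203 0.191 ] yaw 22.76 zax [ 0. -0. -1.] j [ 0.04  0.02  0.03  1.58 -0.    2.78] t 18.25 w 0.045037105330722436 F [ 0.1  0.  -2.1]
shift mm [ 0.6  0.4 -4. ] turn deg [0.   0.   0.01] 
frac [ 0.0012  0.0009 -0.008 ] [0. 0. 0.]
```

View pics/w11z.png

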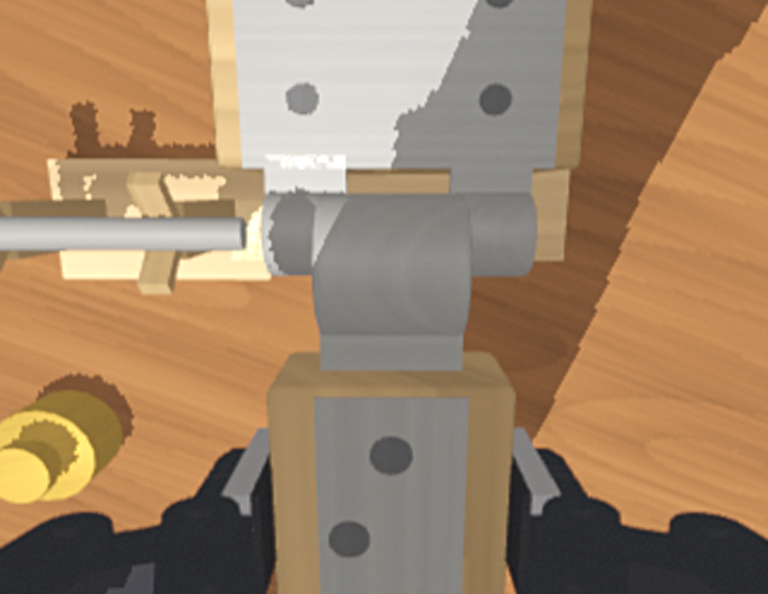

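```bash
cat > cmp.py <<'E'
from fit import *
def zz(p,s=(2.4,2.2),o=(90,30)): return ((p[0]-o[0]+.5)*s[0]-.5,(p[1]-o[1]+.5)*s[1]-.5)
def pj(f,q,M): return np.array(zz(proj(f,tf(M,q))))
def cylv(f,M,y,xc,zc,r): 
    v=[pj(f,[xc+r*np.cos(t),y,zc+r*np.sin(t)],M) for t in TH]; v=np.array(v);return v.min(0),v.max(0)
E
python3 - <<'E'
from cmp import *
M=fr([.572,.0394,np.radians(22.75)]);f='w11'
print('ends u: y=43',pj(f,[0,.043,.125],M),'y=-43',pj(f,[0,-.043,.125],M))
for y in(.03,-.03): a,b=cylv(f,M,y,0,.11,.015);print('fix v',y,a[1],b[1])
a,b=cylv(f,M,.07,0,.11,.006);print('pin v',a[1],b[1],'tip',pj(f,[0,.05,.110],M))
# leaf in tool
st=bot.read_state();r=R.from_rotvec(st['eef_rot']).as_matrix()
L=np.eye(4);L[:3,:3]=r@np.diag([1,-1,-1]);L[:3,3]=st['tool_pos']+np.array([0,0,-.0016])
print('leaf crown', [pj(f,[.05,y,.030],L) for y in(.014,-.014)]); a,b=cylv(f,L,0,.05,.015,.015);print('leaf v',a[1],b[1])
print('arm front top',pj(f,[.028,.023,.03],L),pj(f,[.028,-.023,.03],L))
E
```

```text
ends u: y=43 [257.2838 234.8481] y=-43 [535.7666 234.9623]
fix v 0.03 188.83214744207274 273.890580892008
fix v -0.03 188.91153258881312 273.9614247661252
pin v 214.81623691896445 248.77162825328583 tip [244.8787 231.9111]
leaf crown [array([317.4462, 273.0057]), array([480.3153, 273.0451])]
leaf v 190.21141349147612 334.751524854665
arm front top [271.0375 384.7549] [525.8504 384.8075]
```

```bash
python3 - <<'E'
import cv2
a=cv2.imread('pics/w11.png');cv2.imwrite('pics/w11a.png',cv2.resize(a[100:220,185:315],None,fx=6,fy=5,interpolation=cv2.INTER_CUBIC))
a=cv2.imread('pics/w10.png');cv2.imwrite('pics/w10a.png',cv2.resize(a[105:225,185:315],None,fx=6,fy=5,interpolation=cv2.INTER_CUBIC))
E
```

```text
(no output)
```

View pics/w11a.png

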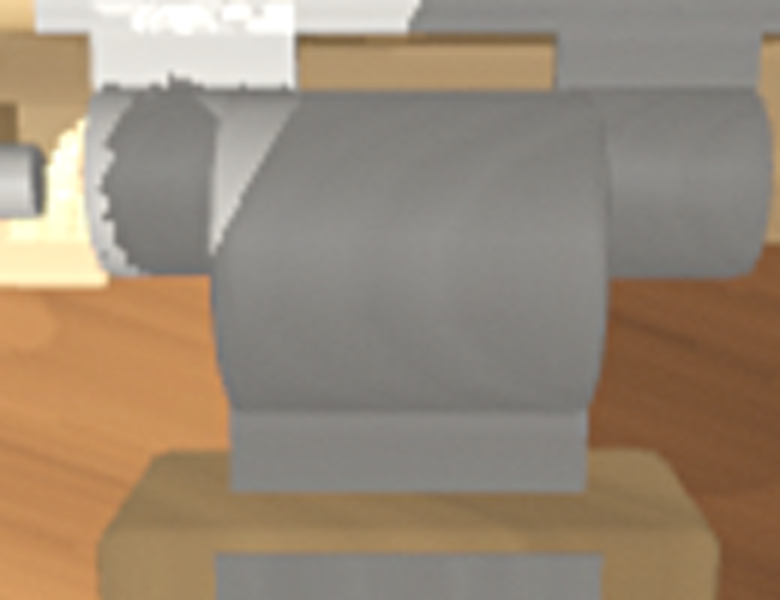

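View pics/w10a.png

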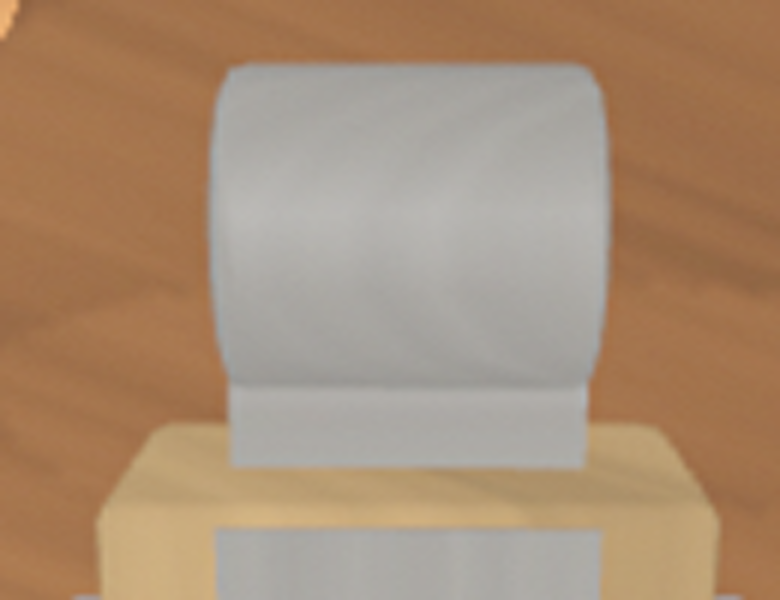

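```bash
python3 - <<'E'
from fit import *
for i in(1,2,3,6,9,10,11):
    C,k=load('w%d'%i);print(i,C[:3,3],k)
for i in range(3):
    st=bot.read_state();print(st['tool_pos'],st['eef_rot'])
C,k=load('w11');r=R.from_rotvec(st['eef_rot']).as_matrix()
print(r.T@(C[:3,3]-st['tool_pos']), r.T@C[:3,:3])
E
```

```text
1 [0.5702 0.0432 0.3811] [277.0384 277.0384 252.42   190.9146]
2 [0.5692 0.0446 0.3815] [277.0384 277.0384 252.42   190.9146]
3 [ 0.4953 -0.355   0.3035] [277.0384 277.0384 252.42   190.9146]
6 [0.5025 0.1901 0.3532] [277.0384 277.0384 252.42   190.9146]
9 [ 0.5368 -0.1039  0.3009] [277.0384 277.0384 252.42   190.9146]
10 [ 0.544  -0.1008  0.1445] [277.0384 277.0384 252.42   190.9146]
11 [0.5846 0.0468 0.3338] [277.0384 277.0384 252.42   190.9146]
[0.5253 0.0203 0.191 ] [3.0798 0.6199 0.    ]
[0.5253 0.0203 0.191 ] [3.0798 0.6199 0.    ]
[0.5253 0.0203 0.191 ] [3.0798 0.6199 0.    ]
[ 0.065  -0.0015 -0.1428] [[ 0.0003 -0.9656 -0.2601]
 [ 1.      0.0002  0.0002]
 [-0.0001 -0.2601  0.9656]]
```

```bash
python3 - <<'E'
from h import *
for n in range(3):
    s=cams.snapshot('wrist');T=np.array(s['tool_from_camera']);print(T[:3,3].round(5),s['cx'],s['fx'])
for i in(1,2,3,6,9,10,11):
    C,k=load('w%d'%i);m=C[:3,:3];
E
```

```text
[ 0.06497 -0.00148 -0.14277] 252.4200178248509 277.0384085811024
[ 0.06497 -0.00148 -0.14277] 252.4200178248509 277.0384085811024
[ 0.06497 -0.00148 -0.14277] 252.4200178248509 277.0384085811024
```

```bash
python3 - <<'E'
from cmp import *
import h
d=np.load('pics/w11.npz');C=d['C'].copy();C[:3,3]+=[.0014,-.001,0];np.savez('pics/w11b.npz',C=C,k=d['k'])
d=np.load('pics/w2.npz');C=d['C'].copy();C[:3,3]+=[.0014,-.001,0];np.savez('pics/w2b.npz',C=C,k=d['k'])
Z=lambda x,y:z2p(x,y,1,0,0)
U=lambda x:(x+.5)/6-.5+185; V=lambda y:(y+.5)/5-.5+100
f='w11b'
# fixed outlines: ends near silhouettes: extreme u: 88 & 770 ; v top 90 ,bottom 275(left 273,right 277)
def res(p):
    M=fr(p);r=[]
    for y,uo in((.043,U(87)),(-.043,U(770))):
        pts=np.array([proj(f,tf(M,[.015*np.cos(t),y,.11+.015*np.sin(t)])) for t in TH])
        r.append((pts[:,0].min() if y>0 else pts[:,0].max())-uo)
    for y,vo,vb in((.035,V(90),V(273)),(-.035,V(90),V(277))):
        pts=np.array([proj(f,tf(M,[.015*np.cos(t),y,.11+.015*np.sin(t)]))[1] for t in TH])
        r+= [pts.min()-vo,pts.max()-vb]
    return r
s=least_squares(res,[.572,.0394,.397]);print(s.x,np.degrees(s.x[2]),np.array(s.fun))
st=bot.read_state();r=R.from_rotvec(st['eef_rot']).as_matrix()
def lres(p,z=-.0016):
    L=np.eye(4);L[:3,:3]=r@np.diag([1,-1,-1]);L[:3,3]=st['tool_pos']+r@np.array([p[0],p[1],-z])
    o=[]
    for y,uo in((.014,U(212)),(-.014,U(609))):
        pts=np.array([proj(f,tf(L,[.05+.015*np.cos(t),y,.015+.015*np.sin(t)])) for t in TH])
        o.append((pts[:,0].min() if y>0 else pts[:,0].max())-uo)
    o+=[pts[:,1].min()-V(90),pts[:,1].max()-V(410)]
    return o
for z in(-.0016,-.0036,-.0056):
    s=least_squares(lres,[0,0],args=(z,));print(z,s.x,np.array(s.fun))
E
```

```text
[0.5728 0.0373 0.3931] 22.525241588859778 [-1.1743  1.1751 -0.9366  1.0598 -0.5304  0.6397]
-0.0016 [0.0006 0.0002] [-0.98    0.9801 -0.747   0.8939]
-0.0036 [0.0004 0.0002] [-0.3964  0.3964 -0.2878  0.3448]
-0.0056 [0.0002 0.0002] [ 0.1676 -0.1677  0.1591 -0.1863]
```

```bash
python3 - <<'E'
from h import *
plan([.5263,.0182,.142],22.6)
E
```

```text
now [0.5253 0.0202 0.191 ] yaw 22.76 zax [ 0. -0. -1.] j [ 0.04  0.02  0.03  1.58 -0.    2.78] t 18.4 w 0.04507143774700041 F [-0.1 -0.7 -1.5]
shift mm [ 0.1  2.3 49. ] turn deg [ 0.   -0.    0.16] 
frac [0.0003 0.0046 0.098 ] [ 0.     -0.      0.0004]
```

drive_tool --pt "0 0.002 0.005 0 0 0.0004 1" --pt "0 0.004 0.02 0 0 0.0004 1" --pt "0 0.0046 0.04 0 0 0.0004 1" --pt "0 0.0046 0.06 0 0 0.0004 1" --pt "0 0.0046 0.08 0 0 0.0004 1" --pt "0 0.0046 0.09 0 0 0.0004 1" --pt "0 0.0046 0.097 0 0 0.0004 1" --pt "0 0.0046 0.098 0 0 0.0004 1" --pt "0 0.0046 0.098 0 0 0.0004 1" --pt "0 0.0046 0.098 0 0 0.0004 1"

```text
time_s: 19.23
tool_pos: [0.5264, 0.0181, 0.1425]
eef_rot: [3.081, 0.616, 0.001]
contact_force: [0.5, 0.1, -2.3]
grip_width: 0.0452
```

```bash
python3 - <<'E'
from h import *
snap('wrist','w12');plan([.5263,.0182,.0966],22.6)
a=cv2.imread('pics/w12.png');cv2.imwrite('pics/w12a.png',cv2.resize(a[90:190,160:340],None,fx=4.4,fy=4.4,interpolation=cv2.INTER_CUBIC))
E
```

```text
now [0.5264 0.0181 0.1425] yaw 22.61 zax [ 9.e-04  0.e+00 -1.e+00] j [ 0.03  0.02 -0.07  1.48 -0.    2.78] t 19.2833 w 0.045175094815219884 F [-0.1 -0.1 -2.5]
shift mm [-0.1 -0.1 45.9] turn deg [ 0.02 -0.05  0.01] 
frac [-0.0002 -0.0003  0.0919] [ 0.0001 -0.0001  0.    ]
```

View pics/w12a.png

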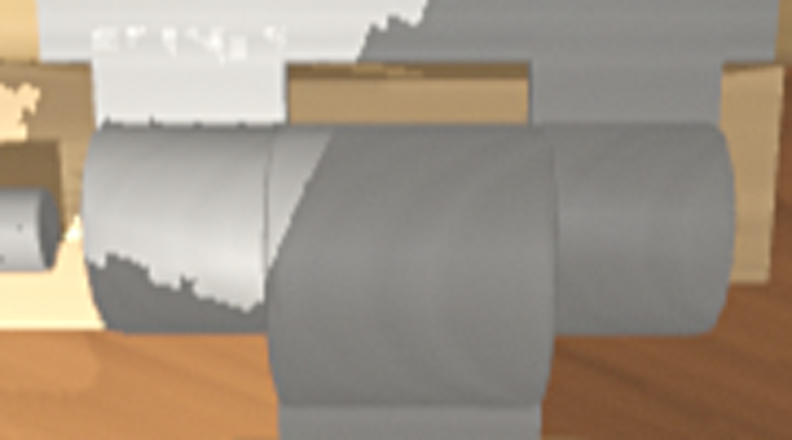

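drive_tool --pt "0 0 0.006 0 0 0 1" --pt "0 0 0.013 0 0 0 1" --pt "0 0 0.02 0 0 0 1" --pt "0 0 0.027 0 0 0 1" --pt "0 0 0.034 0 0 0 1" --pt "0 0 0.041 0 0 0 1" --pt "0 0 0.048 0 0 0 1" --pt "0 0 0.054 0 0 0 1" --pt "0 0 0.06 0 0 0 1" --pt "0 0 0.06 0 0 0 1"

```text
time_s: 20.12
tool_pos: [0.5259, 0.0181, 0.1113]
eef_rot: [-3.081, -0.616, 0.001]
contact_force: [-0.4, -0.6, -1.9]
grip_width: 0.045
```

```bash
python3 - <<'E'
from h import *
snap('wrist','w13');plan([.5263,.0182,.0966],22.6)
a=cv2.imread('pics/w13.png');cv2.imwrite('pics/w13a.png',cv2.resize(a[90:190,160:340],None,fx=4.4,fy=4.4,interpolation=cv2.INTER_CUBIC))
E
```

```text
now [0.526  0.0181 0.1116] yaw 22.61 zax [-6.e-04 -0.e+00 -1.e+00] j [ 0.03  0.02 -0.13  1.43  0.    2.78] t 20.1667 w 0.04512116750364686 F [-0.  -0.1 -3. ]
shift mm [ 0.3  0.1 15. ] turn deg [-0.01  0.03  0.01] 
frac [0.0007 0.0001 0.03  ] [-0.      0.0001  0.    ]
```

View pics/w13a.png

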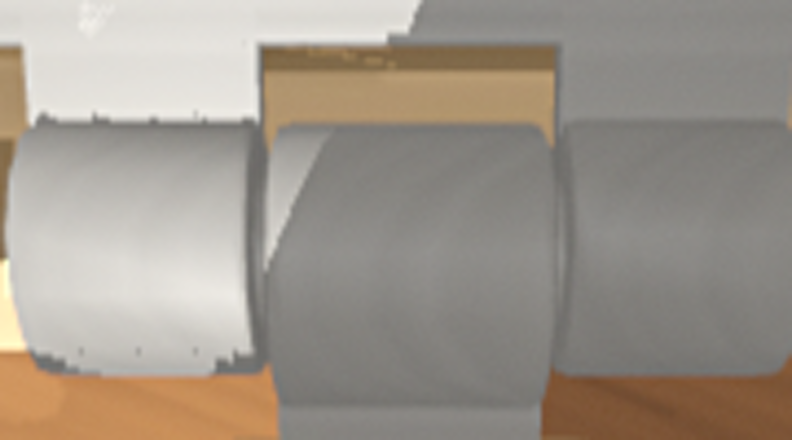

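drive_tool --pt "0 0 0.004 0 0 0 1" --pt "0 0 0.009 0 0 0 1" --pt "0 0 0.014 0 0 0 1" --pt "0 0 0.018 0 0 0 1" --pt "0 0 0.022 0 0 0 1" --pt "0 0 0.025 0 0 0 1" --pt "0 0 0.028 0 0 0 1" --pt "0 0 0.0297 0 0 0 1" --pt "0 0 0.0297 0 0 0 1" --pt "0 0 0.0297 0 0 0 1"

```text
time_s: 21.0
tool_pos: [0.5262, 0.0181, 0.0972]
eef_rot: [3.081, 0.616, 0.0]
contact_force: [-0.4, 0.3, -2.2]
grip_width: 0.045
```

```bash
python3 - <<'E'
from h import *
snap('wrist','w14');plan([.5263,.0182,.0966],22.6)
a=cv2.imread('pics/w14.png');cv2.imwrite('pics/w14a.png',cv2.resize(a[90:190,160:340],None,fx=4.4,fy=4.4,interpolation=cv2.INTER_CUBIC))
snap('scene','s14');a=cv2.imread('pics/s14.png');cv2.imwrite('pics/s14a.png',cv2.resize(a[170:290,230:370],None,fx=5,fy=5,interpolation=cv2.INTER_CUBIC))
E
```

```text
now [0.5262 0.0181 0.0972] yaw 22.61 zax [ 2.e-04 -0.e+00 -1.e+00] j [ 0.03  0.02 -0.15  1.4  -0.    2.78] t 21.05 w 0.04474418378000009 F [-0.7  0.2 -1.6]
shift mm [ 0.1 -0.   0.6] turn deg [ 0.   -0.01  0.01] 
frac [ 0.0002 -0.0001  0.0013] [ 0. -0.  0.]
```

View pics/w14a.png

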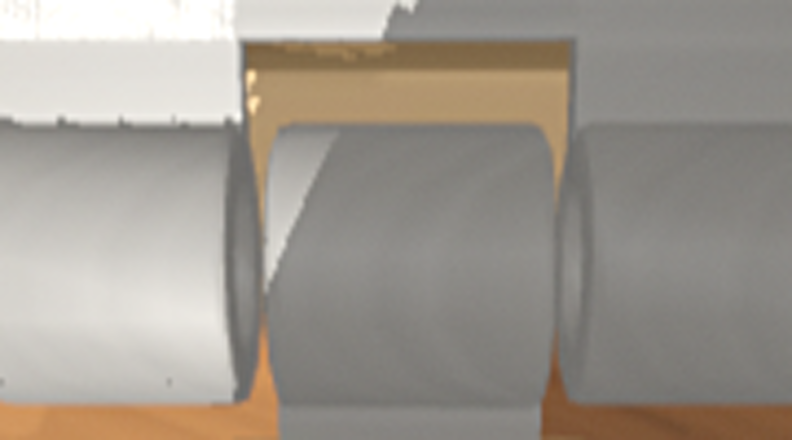

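View pics/s14a.png

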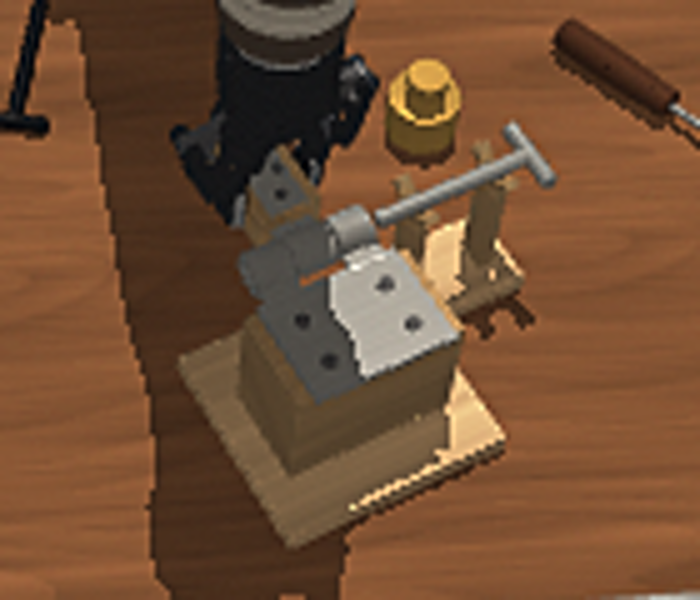

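drive_tool --pt "0 0 0.0006 0 0 0 1" --pt "0 0 0.0006 0 0 0 1" --pt "0 0 0.0006 0 0 0 1" --pt "0 0 0.0006 0 0 0 1" --pt "0 0 0.0006 0 0 0 1" --pt "0 0 0.0006 0 0 0 1" --pt "0 0 0.0006 0 0 0 1" --pt "0 0 0.0006 0 0 0 1" --pt "0 0 0.0006 0 0 0 1" --pt "0 0 0.0006 0 0 0 1"

```text
time_s: 21.93
tool_pos: [0.5262, 0.0181, 0.0969]
eef_rot: [3.081, 0.616, 0.0]
contact_force: [0.5, 0.8, -1.9]
grip_width: 0.0452
```

```bash
python3 - <<'E'
from h import *
snap('wrist','w15');plan([.5263,.0182,.0966],22.6);print(bot.read_state()['qvel'].round(4))
a=cv2.imread('pics/w15.png');cv2.imwrite('pics/w15a.png',cv2.resize(a[90:190,160:340],None,fx=4.4,fy=4.4,interpolation=cv2.INTER_CUBIC))
snap('top','t15');a=cv2.imread('pics/t15.png');cv2.imwrite('pics/t15a.png',cv2.resize(a,None,fx=1.5,fy=1.5))
E
```

```text
now [0.5262 0.0181 0.0968] yaw 22.61 zax [ 0.  0. -1.] j [ 0.03  0.02 -0.15  1.4   0.    2.78] t 21.9833 w 0.04472568006479255 F [-0.7  0.  -1.1]
shift mm [ 0.1 -0.   0.2] turn deg [-0.   -0.    0.01] 
frac [ 0.0003 -0.0001  0.0005] [-0. -0.  0.]
[-0.0007  0.      0.0002 -0.0006 -0.0006  0.0005]
```

View pics/w15a.png

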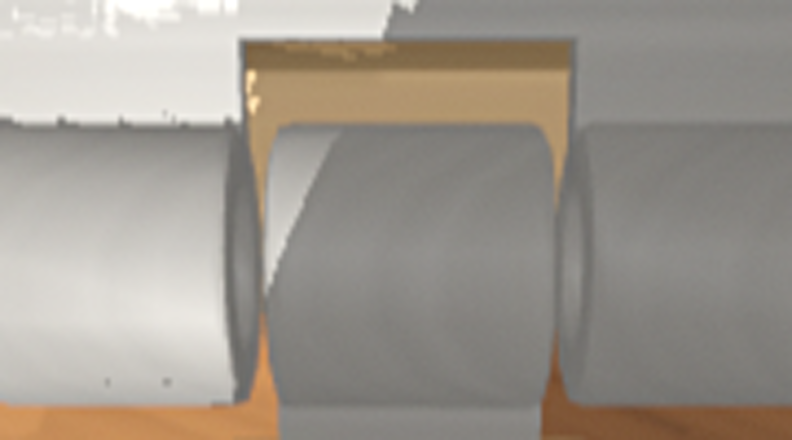

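View pics/t15a.png

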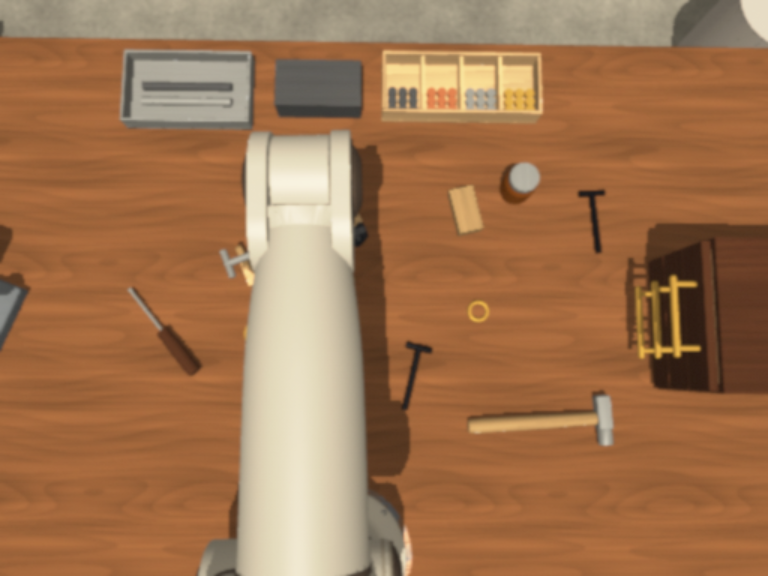

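All three knuckles share top and bottom outlines (rows 123 and 404) with equal gaps either side. The pin lies in the rest and the bystanders in view are where they were, so I'm handing in.

```bash
python3 - <<'E'
from workcell import order
print(order.close_job())
E
```

```text
the job is handed in; nothing more can be done
None
```

The pin is lying in the two notched posts with its tip towards the hinge, and I let go of it before starting on the leaf. I then picked up the leaf by its wooden arm and lowered its knuckle between the two fixed ones. I handed the job in at about 22 s, with the gripper holding it there, still and in the air.

**Last checks that agreed:**
- **Alignment:** in the wrist view the three knuckles share the same top and bottom outlines to within about half a pixel (roughly 0.3 mm). The gaps on either side are equal.
- **Height:** the TCP was within about 0.2 mm of the height I worked out from the leaf's position on the bench.
- **Carried freely:** the arm was still, and the only load on the wrist was about 1–2 N downward, which is the leaf's own weight. Nothing suggested it was leaning on the block.
- **Other things on the bench:** the ones I could see in the last top view had not moved. The arm hid the weight and the burnisher in that picture. The weight was in place in an earlier scene view, and nothing touched either of them.

**Checks that disagreed:**
- **Wrist camera:** its calibration was off by a fixed 1.5 mm or so sideways, which I corrected for. Objects also looked about 1–3% too small, so for the final fit I compared the knuckles with each other in the same picture.
- **Grip width:** it read about 9 mm on the 12 mm pin. It read the same after I gripped again lower, and the pin held level, so I took it as a quirk of the reading.

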